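# Catch the walnuts from the paddle dispenser and keep it open

### The job

Pick up the blue-grey bowl, hold it clear of the table under the walnut dispenser's chute, and gently push the black paddle back with the far side of the bowl until the gate drops and all six walnuts have run into the bowl. Finish while still holding the raised bowl level there with the paddle pushed at least three quarters of its travel in, because I want to tip the next batch straight through the hopper; spill no walnut, do not ram the paddle against its stop, and leave the other things on the table alone.

Things in the scene. Friction and masses are not known exactly. Their poses are not given: they have to be found in the camera images.
- bowl: blue-grey stoneware bowl, loose, about 0.3 kg, round (its yaw means nothing): 164 mm across at the rim, 112 mm at the foot, 64 mm high, wall 8 mm thick, nearly upright (4 degrees outward) above its lowest 18 mm. Origin: centre of its underside, z up. Held by the rim (one finger inside) on the side away from the dispenser, with some 60 N of grip, it stays level and the hand clear of the chute
- bowl_rim (a point): centre of the bowl's mouth, level with the rim, 64 mm above the underside
- bowl_in (a point): point on the bowl's axis 26 mm above the underside: the middle of the space that holds the walnuts (inner floor 8 mm above the underside)
- dispenser: fixed walnut dispenser: white tower on a black foot (80 x 140 mm), clear hopper on top (rim at 350 mm), aluminium two-lane chute 88 mm wide, sloping down 13 degrees to the front. Origin: on the table under the tower; -x is its front, roughly towards the robot; the paddle is pushed along its +x. Tower front at x = -26 mm, chute end at x = -115 mm; under the chute all is free but the paddle
- chute_lip (a point): middle of the front edge of the chute floor, 115 mm in front of the dispenser's origin, 150 mm above the table. The black gate stands just before it, up to 24 mm above it; open, its top is 9 to 15 mm below the lip, its foot up to 47 mm below, 15 mm before it. Walnuts leave at up to 0.5 m/s towards the dispenser's -x. A bowl rim 45 to 65 mm below the lip (85 to 105 mm above the table) catches them
- paddle (a joint): how far the paddle is pushed back, rad: 0 at rest, stop at 0.48; three quarters is 0.36. Paddle and gate are one rocker on a pin 75 mm behind and 10 mm below the lip. Its spring pushes back with about 3 N at first, 8 N at three quarters and 11 N at the stop, and shuts it when let go. The walnuts run from about 0.31. With the rim 40 to 50 mm below the pin, 1 mm of push turns it 0.025 to 0.03 rad
- paddle_face (a point): middle of the front face of the paddle, a black ribbed rubber plate 66 mm wide and 58 mm high hanging under the chute, from 72 to 130 mm above the table; at rest this point lies 39 mm behind the lip (dispenser x = -76 mm) and 95 mm above the table. It swings back (dispenser +x) and a little down as it is pushed
- walnut_0: walnut, tan, 31 mm thick and 36 mm long, 16 g, origin at its centre; starts in the chute, right lane (seen from the robot), number 1 from the gate
- walnut_1: walnut, tan, 31 mm thick and 36 mm long, 16 g, origin at its centre; starts in the chute, left lane (seen from the robot), number 1 from the gate
- walnut_2: walnut, tan, 31 mm thick and 36 mm long, 16 g, origin at its centre; starts in the chute, right lane (seen from the robot), number 2 from the gate
- walnut_3: walnut, tan, 31 mm thick and 36 mm long, 16 g, origin at its centre; starts in the chute, left lane (seen from the robot), number 2 from the gate
- walnut_4: walnut, tan, 31 mm thick and 36 mm long, 16 g, origin at its centre; starts in the chute, right lane (seen from the robot), number 3 from the gate
- walnut_5: walnut, tan, 31 mm thick and 36 mm long, 16 g, origin at its centre; starts in the chute, left lane (seen from the robot), number 3 from the gate
- jam_jar: bystander: jam jar with a white lid, 75 mm across, 112 mm high, origin under its centre, stands at the back of the table
- apple: bystander: red apple, 72 mm, stands at the back right of the table
- pepper_mill: bystander: brown wooden pepper mill, 58 mm across, 160 mm high, to the left of the dispenser
- lemon: bystander: yellow lemon, 78 x 55 mm, at the front left of the table
There are look-alikes about, which are no part of the job. Leave any purple, red or yellow look-alike of the walnut_2 alone.

How it is judged:
By the outcome, as a careful person would: the job done as asked, in the order asked, and still so for the second after the job is handed in, while the arm keeps its last pose, push and grip.
It also fails if it takes over 48 s, if anything falls off the work surface, if the arm or the gripper's body presses on something with over 40 N, if the wrist force passes 120 N, or if a joint passes its speed limit or range.

### The arm

A 6-joint arm with a two-finger parallel gripper is mounted at the origin on a cart in front of the work surface, level with it; the furniture and walls round the work are solid. World frame = base frame: x ahead of the robot, y to its left, z up, the work surface at z = 0. Lengths are in m, angles in rad, forces in N, time in s.
With the tool pointing down it reaches from about 0.4 to 0.825 m from the base axis. Payload 7 kg.
Tool frame: the origin (TCP) lies midway between the tips of the shut fingers; the grasp point (between the pads) lies 19 mm behind it (grip_point_offset is the distance from the TCP to the grasp point, in m); z points along the fingers, y is the line along which they close (so a half turn about z gives the same grasp; the last joint's range is limited). The gripper opens to 88 mm and grips with 3 to 60 N. Pads are 19 mm wide; open, the fingers measure 130 mm over their backs; the gripper's body (78 mm by 193 mm) begins 47 mm behind the grasp point.
Start: joints at [1.487, 0.359, 0.012, 0, -1.224, -0.288], TCP at [0.245, 0.629, 0.227] pointing down, gripper open.
Joint ranges: [-3.07, 3.07], [-1.43, 2.12], [-1.02, 1.25], [-3.03, 1.67], [-3.05, -0], [-3.03, 3.03]. Speed limits (rad/s): [2.39, 2.39, 3.01, 3.14, 3.14, 3.14].

### API

Orientations are given as [roll, pitch, yaw] about the fixed x, y, z axes, in that order (R = Rz(yaw) Ry(pitch) Rx(roll)).
In Python, from station import get_state, grab_frame, camera_params, job_done, grip_point_offset gives the robot as it stands.
- The arm moves only by the shell command python3 -m creep 'ROWS' [FORCE]. ROWS is JSON, a list that holds one entry, the list of rows, each a list of 7 numbers: the finger opening in cm, from 0 to 8.76, then the shift along the tool's x, y, z in cm, then the turn, a rotation vector about the tool's x, y, z in rad. In form: [[[fingers, tx, ty, tz, wx, wy, wz], ...]]. A call has 1 to 20 rows; each row is the pose to reach, as a shift and turn from the pose commanded when the call began, along the tool's axes at that moment; what a row does not reach only later rows make up. A row lasts 1/8 s, in which the tool goes at most 62.5 mm and 10.7 degrees, less where a joint would pass 70% of its speed; a pose out of reach is approached as far as the arm can. A call with a gripper value outside its range is refused whole. The fingers move at their own pace and stop on an object; FORCE is the grip in N (left out, the last holds). Time passes only in rows, so rows that repeat a pose let the fingers close. It gives the time, the measured TCP pose, the force, the opening and the grip force at its end, in the units of the state.
- get_state(): the state, without advancing time (a new reading comes with each control period).
- grab_frame(name): name is "scene" or "side" or "wrist"; returns the picture (400x640x3 uint8, blue, green, red); there is no depth.
- camera_params(name): a dict with "vertical_fov" (degrees; the focal length in pixels is half the picture's height over the tangent of half this angle, whatever the lens; pixels are square), "cx", "cy" (the principal point, pixels), "view" (4x4, takes a point from world to camera coordinates). Camera axes: x right, y down, z forward; pixel columns grow to the right and rows downward; lengths in m; the calibration is good to about 2 mm. A picture is of the moment at which its call begins: read the wrist's pose just before it. camera_params takes no time and is no camera call; for the wrist camera it gives the pose at the moment of the call.
- job_done(): hands the job in; it is judged then, once.
The state is a dict: "t": time; "q": joint angles; "qd": joint speeds; "joint_efforts": joint torques, N m; "eef_pos": TCP position; "ee_rot": TCP orientation; "force": force on the tool from outside, world axes, zero at the start; "moment": the same for the moment, N m; "width": finger opening in m; "gripper_force": force on a finger pad.
Only numpy, scipy, OpenCV 4.12 (cv2) and the standard library are available. Lean on these libraries where they do the work, as an engineer would, in place of code of your own. Each camera call takes 0.05 s, during which the arm holds its last target. There are 200 camera calls.

## Working session

There is one attempt and no reset: what is moved stays moved. The work goes in short steps, Python scripts to look and compute and a shell command to move; the robot and the scene stay as the last step left them, time stands still between calls to the robot, and variables do not carry over. Pictures are saved under pics/ and viewed, at most 10 in all, crops included, and the job is handed in when it is done.

```bash
mkdir -p pics; ls
cat > h.py <<'E'
import numpy as np, cv2
from station import *
def K(n):
    p=camera_params(n); f=200/np.tan(np.radians(p["vertical_fov"])/2); return f,p["cx"],p["cy"],np.array(p["view"])
def ray(P,u,v):
    f,cx,cy,V=P; R=V[:3,:3]; o=-R.T@V[:3,3]; d=R.T@np.array([(u-cx)/f,(v-cy)/f,1]); return o,d/np.linalg.norm(d)
def plane(P,u,v,z):
    o,d=ray(P,u,v); return o+d*(z-o[2])/d[2]
def proj(P,X):
    f,cx,cy,V=P; c=V[:3,:3]@np.array(X)+V[:3,3]; return np.array([cx+f*c[0]/c[2],cy+f*c[1]/c[2]])
def tri(rays):
    A=0;b=0
    for o,d in rays:
        M=np.eye(3)-np.outer(d,d);A=A+M;b=b+M@o
    X=np.linalg.solve(A,b); return X,[np.linalg.norm(np.cross(X-o,d)) for o,d in rays]
E
python3 - <<'E'
from h import *
s=get_state();print(s, grip_point_offset)
for n in("scene","side","wrist"):
    P=K(n);print(n,P)
    cv2.imwrite(f"pics/{n}0.png",grab_frame(n))
E
```

```text
pics
{'t': 0.0, 'q': array([ 1.48709003e+00,  3.59381757e-01,  1.10312128e-02, -3.76943264e-04,
       -1.22409919e+00, -2.88086937e-01]), 'qd': array([-0.00044458,  0.00075596, -0.00019574, -0.00073932,  0.00224028,
       -0.00112907]), 'joint_efforts': array([-2.05123561e-04, -5.82707798e+01,  2.93053526e+01,  6.99675679e+00,
        6.88621847e-03, -1.91535955e-04]), 'eef_pos': array([0.2450633 , 0.62839595, 0.22560915]), 'ee_rot': array([ 3.13990670e+00, -1.30066843e-04, -3.71921495e-01]), 'force': array([ 0.15087533, -0.36588637, -0.04343421]), 'moment': array([ 0.01806458,  0.01604784, -0.01330044]), 'gripper_force': 0.0, 'width': 0.08757210723720629} 0.0188
scene (np.float64(416.25916658890236), 317.68178670297306, 200.4129031116522, array([[ 0.45499442, -0.89022851,  0.02175505, -0.17967985],
       [-0.35383978, -0.2031579 , -0.91297551,  0.31287015],
       [ 0.81717653,  0.40770096, -0.40743397,  0.82626464],
       [ 0.        ,  0.        ,  0.        ,  1.        ]]))
side (np.float64(375.1311841417079), 317.2627354201398, 205.82494787160593, array([[-0.96982266, -0.24380879,  0.00113257,  0.49842121],
       [-0.15914904,  0.62953031, -0.76050192,  0.14150178],
       [ 0.18470407, -0.73773224, -0.64933469,  0.96621398],
       [ 0.        ,  0.        ,  0.        ,  1.        ]]))
wrist (np.float64(339.671480365501), 313.3595274987693, 201.877215079221, array([[-0.36313403, -0.9317356 ,  0.00156608,  0.67494397],
       [-0.90299056,  0.35234426,  0.24588936, -0.03085141],
       [-0.22965567,  0.08787664, -0.96929664,  0.38917255],
       [ 0.        ,  0.        ,  0.        ,  1.        ]]))
```

View pics/scene0.png

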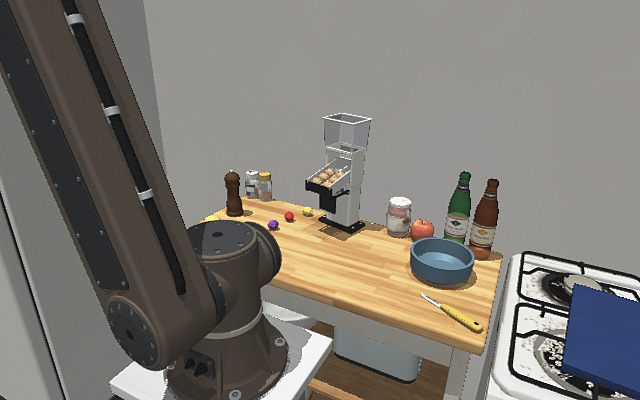

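View pics/side0.png

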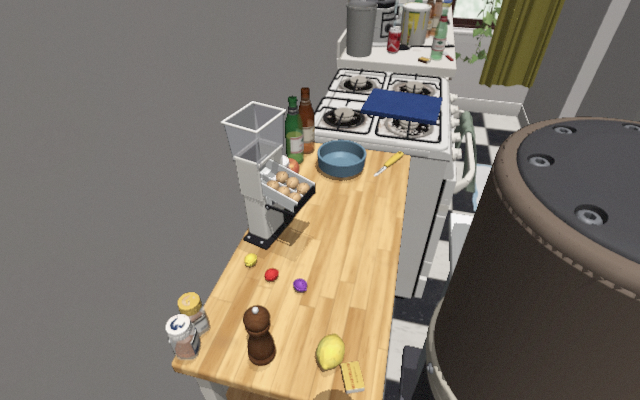

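Scene view: the bowl is at (442,260) and the dispenser chute at (328,182). Side view: bowl at (341,158), chute at (288,187). The look-alikes are small purple, red and yellow balls at scene (273,225), (289,216), (307,211). There is only one blue-grey bowl; the other blue things are the towel at (605,330) and the glass pan on the stove. Next, a close crop.

Run:
```python
from h import *
a=cv2.imread("pics/scene0.png");b=cv2.imread("pics/side0.png")
def c(i,x,y,w,h,s):return cv2.resize(i[y:y+h,x:x+w],None,fx=s,fy=s,interpolation=cv2.INTER_CUBIC)
m=np.zeros((600,800,3),np.uint8)
m[:400,:400]=c(a,295,150,80,80,5);m[:400,400:]=c(b,238,160,80,80,5)[:, :400]
m[400:,:400]=c(a,400,230,80,60,5)[:200] if 0 else cv2.resize(c(a,400,230,80,60,5),(400,200))
m[400:,400:]=cv2.resize(c(b,300,135,80,60,5),(400,200))
cv2.imwrite("pics/crop.png",m)
for n,i,(x0,y0,x1,y1) in(("scene",a,(400,225,485,300)),("side",b,(308,130,375,190))):
    hsv=cv2.cvtColor(i,cv2.COLOR_BGR2HSV)
    k=cv2.inRange(hsv,(95,70,30),(115,255,255));z=np.zeros_like(k);z[y0:y1,x0:x1]=k[y0:y1,x0:x1]
    nn,l,st,ce=cv2.connectedComponentsWithStats(z);j=1+np.argmax(st[1:,4]);print(n,st[j],ce[j])
    ys,xs=np.where(l==j);P=K(n)
    L=xs.min();Rr=xs.max();vl=ys[xs==L].mean();vr=ys[xs==Rr].mean();print(L,vl,Rr,vr)
    print(plane(P,(L+Rr)/2,(vl+vr)/2,.064), plane(P,L,vl,.064),plane(P,Rr,vr,.064))
    # upper-contour ellipse (far rim) 
    pts=np.array([(x,ys[xs==x].min()) for x in range(L,Rr+1)])
    q=np.array([plane(P,u,v,.064) for u,v in pts])
    A=np.c_[2*q[:,:2],np.ones(len(q))];s=np.linalg.lstsq(A,(q[:,:2]**2).sum(1),rcond=None)[0]
    print("circle rim",s[:2],np.sqrt(s[2]+s[0]**2+s[1]**2), "bottom v",ys.max(),plane(P,xs[ys==ys.max()].mean(),ys.max(),0))
```

```text
scene [ 411  237   64   48 2302] [441.25499566 260.36185925]
411 256.5 474 257.5
[ 0.48688386 -0.31210913  0.064     ] [ 0.44949363 -0.2399127   0.064     ] [ 0.52435247 -0.38445689  0.064     ]
circle rim [ 0.5093048  -0.30608641] 0.07928815728264418 bottom v 284 [ 0.46831174 -0.33541621  0.        ]
side [ 318  140   47   37 1309] [341.07486631 158.11688312]
318 155.3 364 154.5
[ 0.50540506 -0.28446746  0.064     ] [ 0.57780407 -0.26366193  0.064     ] [ 0.43277222 -0.30534018  0.064     ]
circle rim [ 0.50827526 -0.29966497] 0.07652504647534837 bottom v 176 [ 0.49545235 -0.25705366  0.        ]
```

View pics/crop.png

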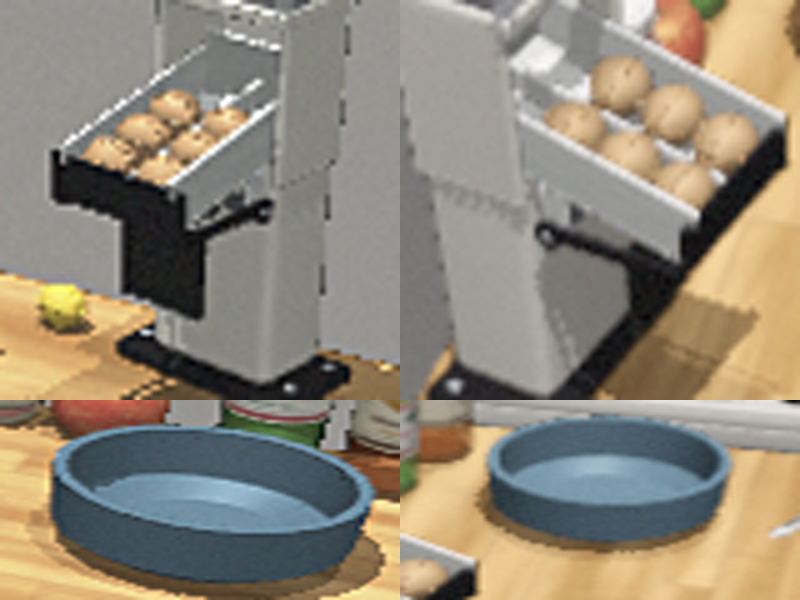

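The crop confirms the bowl. In the scene crop the gate's top edge runs from (305.5,180) to (332,189); in the side view it runs from (295,206) to (315,184). I'll triangulate these.

Run:
```python
from h import *
S=K("scene");D=K("side")
a=lambda x,y:ray(S,295+x/5,150+y/5)
b=lambda x,y:ray(D,238+(x-400)/5,160+y/5)
G={"gateL":((55,150),(686,228)),"gateR":((186,195),(786,118)),"gateRbot":((186,240),(786,150)),"chuteLback":((210,40),(520,110))}
for n,(p,q) in G.items(): print(n,*[np.round(x,4) for x in tri([a(*p),b(*q)])])
# table foot corners scene: front-left, front-right? right-back
for p in((118,345),(265,395),(350,370)): print("foot sc",np.round(plane(S,295+p[0]/5,150+p[1]/5,.006),4))
for p in((430,390),(545,400)): print("foot sd",np.round(plane(D,238+(p[0]-400)/5,160+p[1]/5,.006),4))
p=((125,285),(203,318))
for q in p: print("paddle bottom z.072",np.round(plane(S,295+q[0]/5,150+q[1]/5,.072),4))
```

```text
gateL [0.5378 0.1177 0.1735] [0.0016 0.0016]
gateR [0.5152 0.0211 0.1717] [0.0026 0.0026]
gateRbot [0.515  0.0183 0.1465] [0.0002 0.0002]
chuteLback [0.6379 0.0733 0.2087] [0.0168 0.0168]
foot sc [0.6277 0.1157 0.006 ]
foot sc [0.6106 0.0021 0.006 ]
foot sc [ 0.67   -0.0327  0.006 ]
foot sd [0.6948 0.097  0.006 ]
foot sd [0.6316 0.0888 0.006 ]
paddle bottom z.072 [0.587  0.0917 0.072 ]
paddle bottom z.072 [0.568  0.0287 0.072 ]
```

```bash
python3 -m creep '[[[8.7,3.5,4.3,-0.8,0,0,0.14],[8.7,7,8.6,-1.6,0,0,0.28],[8.7,10.5,12.9,-2.4,0,0,0.42],[8.7,14,17.2,-3.2,0,0,0.56],[8.7,17.5,21.5,-4,0,0,0.7],[8.7,21,25.8,-4.8,0,0,0.84],[8.7,24.5,30.1,-5.6,0,0,0.98],[8.7,28,34.4,-6.4,0,0,1.12],[8.7,31.5,38.7,-7.2,0,0,1.26],[8.7,35,43,-7.4,0,0,1.4],[8.7,37.9,46.3,-7.4,0,0,1.43],[8.7,37.9,46.3,-7.4,0,0,1.43],[8.7,37.9,46.3,-7.4,0,0,1.43]]]'
python3 - <<'E'
from h import *
s=get_state();P=K("wrist");i=grab_frame("wrist")
from scipy.spatial.transform import Rotation as R
T=R.from_euler("xyz",s["ee_rot"]).as_matrix();V=P[3];o=-V[:3,:3].T@V[:3,3]
print(s["eef_pos"],s["ee_rot"],s["q"],"cam in tool",T.T@(o-s["eef_pos"]),"look",T.T@V[2,:3])
for n,X in(("lip",(.53,.069,.15)),("bowl",(.508,-.302,.064))):print(n,proj(P,X))
cv2.imwrite("pics/w1.png",i)
sc=grab_frame("scene");sd=grab_frame("side")
cv2.imwrite("pics/v1.png",np.vstack([cv2.resize(i,(480,300)),np.hstack([sc[60:360,200:440],sd[60:360,220:460]])]))
E
```

```text
t: 1.78
eef_pos: [0.43, 0.0597, 0.3004]
ee_rot: [3.141, 0.0, -1.803]
force: [-0.9, -0.5, 0.5]
width: 0.0868
gripper_force: 0.0
[0.4299907  0.05967905 0.30040298] [ 3.14130871e+00  1.90759269e-05 -1.80264379e+00] [ 5.95322628e-01 -9.73718055e-02 -3.57106702e-01 -2.29588336e-04
 -1.31123961e+00 -8.27111145e-01] cam in tool [ 6.51539024e-02  1.49795104e-04 -1.58032226e-01] look [-2.46258030e-01 -2.88943346e-04  9.69204261e-01]
lip [213.1052237  221.05449145]
bowl [ 142.44459406 -182.67456576]
```

View pics/v1.png

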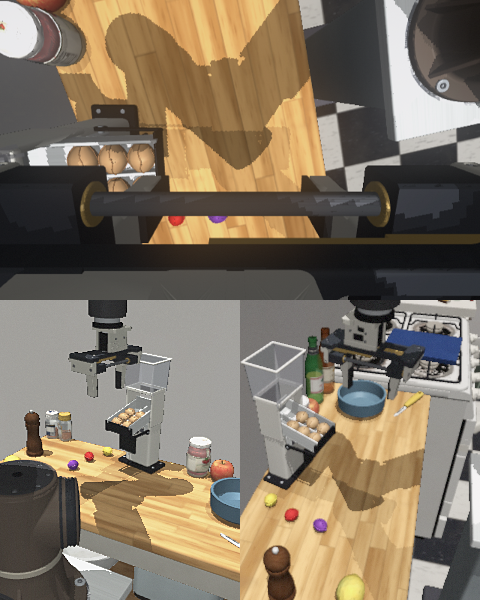

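The wrist view shows the chute on the left (100,160), partly hidden by the hand. The bowl will sit under the gripper body, so I need to know which way the body's long side runs. Zooming in on the gripper.

Run:
```python
from h import *
sc=grab_frame("scene");sd=grab_frame("side")
cv2.imwrite("pics/scene1.png",sc);cv2.imwrite("pics/side1.png",sd)
c=lambda i,x,y:cv2.resize(i[y:y+120,x:x+90],None,fx=4.4,fy=4.4,interpolation=cv2.INTER_CUBIC)
m=np.hstack([c(sc,260,60),c(sd,305,55)]);print(m.shape)
cv2.imwrite("pics/g1.png",m)
# body outline overlay numbers: project both hypotheses' corners
from scipy.spatial.transform import Rotation as R
s=get_state();T=R.from_euler("xyz",s["ee_rot"]).as_matrix()
for n,ox,oy in(("scene",260,60),("side",305,55)):
    P=K(n)
    for a,b in((.039,.0965),(.0965,.039)):
        print(n,a,[tuple(((proj(P,s["eef_pos"]+T@np.array([i*a,j*b,-.066]))-(ox,oy))*4.4).round().astype(int)) for i,j in((1,1),(1,-1),(-1,-1),(-1,1))])
```

```text
(528, 792, 3)
scene 0.039 [(np.int64(135), np.int64(339)), (np.int64(357), np.int64(277)), (np.int64(258), np.int64(256)), (np.int64(32), np.int64(312))]
scene 0.0965 [(np.int64(289), np.int64(339)), (np.int64(377), np.int64(312)), (np.int64(127), np.int64(256)), (np.int64(36), np.int64(277))]
side 0.039 [(np.int64(427), np.int64(311)), (np.int64(52), np.int64(225)), (np.int64(-24), np.int64(291)), (np.int64(371), np.int64(391))]
side 0.0965 [(np.int64(350), np.int64(235)), (np.int64(204), np.int64(203)), (np.int64(27), np.int64(377)), (np.int64(193), np.int64(422))]
```

View pics/g1.png

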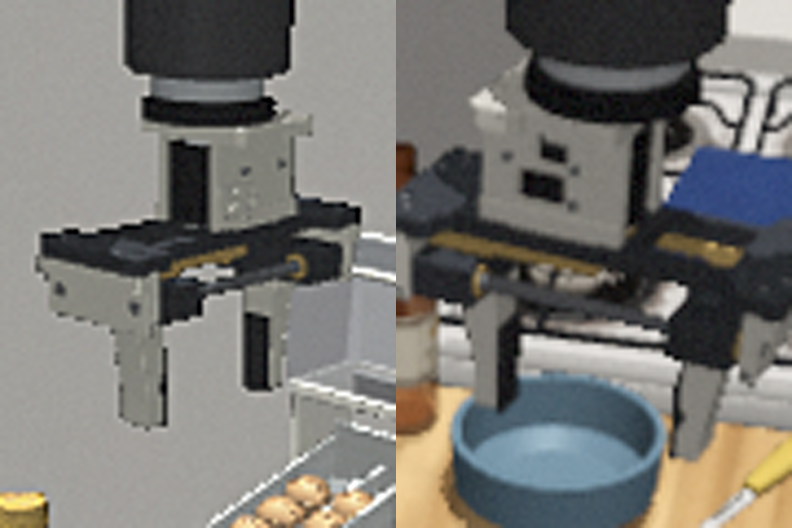

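The long side runs along the closing axis, but the end brackets may travel with the fingers. I'll shut them briefly in the air to check, since this decides whether the walnuts' path is clear.

```bash
python3 -m creep '[[[0.9,0,0,0,0,0,0],[0.9,0,0,0,0,0,0],[0.9,0,0,0,0,0,0],[0.9,0,0,0,0,0,0],[0.9,0,0,0,0,0,0],[0.9,0,0,0,0,0,0]]]'
python3 - <<'E'
from h import *
sc=grab_frame("scene");sd=grab_frame("side")
c=lambda i,x,y:cv2.resize(i[y:y+120,x:x+90],None,fx=4.4,fy=4.4,interpolation=cv2.INTER_CUBIC)
cv2.imwrite("pics/g2.png",np.hstack([c(sc,260,60),c(sd,305,55)]))
cv2.imwrite("pics/w2.png",grab_frame("wrist"))
E
```

```text
t: 2.78
eef_pos: [0.4301, 0.0598, 0.3006]
ee_rot: [-3.142, 0.0, -1.802]
force: [0.5, -0.0, 1.2]
width: 0.0325
gripper_force: 0.0
```

View pics/g2.png

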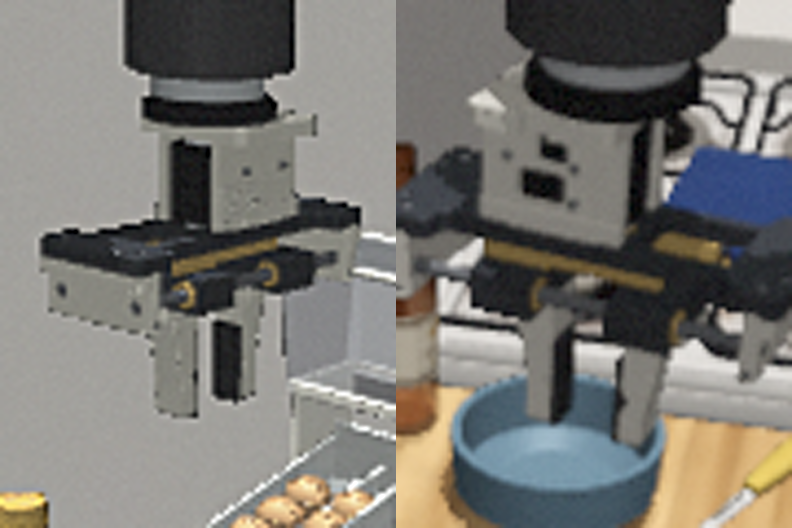

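The end brackets stay put, so with a vertical hand the body would reach over the bowl's mouth, right at the lip, and block the nuts. I'll lean the hand about 45° sideways about the closing axis, so the body clears the walnut lanes. I'll also hold the bowl about 25 mm to the left of the chute's middle. Next I refine the measurements and work out the pick.

```bash
cat >> h.py <<'E'
from scipy.spatial.transform import Rotation as Rt
PSI=np.radians(-13.2); xd=np.array([np.cos(PSI),np.sin(PSI),0]); yd=np.array([-np.sin(PSI),np.cos(PSI),0]); zz=np.array([0,0,1.])
DO=np.array([0.642,0.042,0])
def toolR(phi=np.pi/4,lean=np.radians(4)):
    w=-np.sin(lean)*xd+np.cos(lean)*zz; y=-np.cos(lean)*xd-np.sin(lean)*zz
    z=-np.cos(phi)*w-np.sin(phi)*yd; return np.c_[np.cross(y,z),y,z]
def tcp_for(c,zrim,d=.002,R=None):   # c: bowl centre xy, TCP for holding
    R=toolR() if R is None else R
    return np.r_[c[:2],zrim-d]-.078*xd+.0188*R[:,2]
def rel(p,R,s=None):
    s=s or get_state(); T=Rt.from_euler("xyz",s["ee_rot"]).as_matrix()
    return np.round(100*T.T@(p-s["eef_pos"]),2),np.round(Rt.from_matrix(T.T@R).as_rotvec(),3)
E
python3 - <<'E'
from h import *
a=cv2.imread("pics/scene0.png");b=cv2.imread("pics/side0.png")
tops={}
for n,i,(x0,y0,x1,y1) in(("scene",a,(400,225,485,300)),("side",b,(308,130,375,190))):
    k=cv2.inRange(cv2.cvtColor(i,cv2.COLOR_BGR2HSV),(95,70,30),(115,255,255));z=np.zeros_like(k);z[y0:y1,x0:x1]=k[y0:y1,x0:x1]
    ys,xs=np.where(z>0);L,R=xs.min(),xs.max()
    tops[n]=np.array([(x+ (0.5 if 0 else 0),ys[xs==x].min()-.5) for x in range(L+3,R-2)])
for h in(.05,.057,.064,.071):
    o=[]
    for n,p in tops.items():
        P=K(n);q=np.array([plane(P,u,v,h) for u,v in p]);A=np.c_[2*q[:,:2],np.ones(len(q))];s=np.linalg.lstsq(A,(q[:,:2]**2).sum(1),rcond=None)[0]
        o+=[s[:2].round(4),np.sqrt(s[2]+s[0]**2+s[1]**2).round(4)]
    print(h,o)
S,D=K("scene"),K("side")
print("mill top",tri([ray(S,232,173),ray(D,255,311)]))
c=np.array([.508,-.302]);R=toolR()
for h in(.164,.064):
    p=tcp_for(c,h); print(h,p,rel(p,R))
print("place tcp", tcp_for((DO-.175*xd+.025*yd),.102))
E
```

```text
0.05 [array([ 0.5378, -0.3023]), np.float64(0.0806), array([ 0.513 , -0.3259]), np.float64(0.0772)]
0.057 [array([ 0.5254, -0.3039]), np.float64(0.0796), array([ 0.5111, -0.315 ]), np.float64(0.0764)]
0.064 [array([ 0.513 , -0.3054]), np.float64(0.0786), array([ 0.5092, -0.304 ]), np.float64(0.0756)]
0.071 [array([ 0.5006, -0.307 ]), np.float64(0.0777), array([ 0.5073, -0.2931]), np.float64(0.0748)]
mill top (array([0.53324601, 0.38981337, 0.1468518 ]), [np.float64(0.0009004603882506319), np.float64(0.000900460388250547)])
0.164 [ 0.42992805 -0.29734276  0.14873878] (array([34.77, -8.16, 15.18]), array([0.066, 0.785, 0.027]))
0.064 [ 0.42992805 -0.29734276  0.04873878] (array([34.77, -8.16, 25.18]), array([0.066, 0.785, 0.027]))
place tcp [0.39926052 0.11095811 0.08673878]
```

```bash
python3 -m creep '[[[4.5,4,-0.9,0,0,0.1,0],[4.5,8,-1.8,1,0.01,0.2,0],[4.5,12,-2.8,3,0.02,0.3,0.01],[4.5,16,-3.7,5,0.03,0.4,0.01],[4.5,20,-4.7,7,0.04,0.5,0.02],[4.5,24,-5.6,9,0.05,0.6,0.02],[4.5,28,-6.6,11,0.06,0.7,0.02],[4.5,32,-7.6,13,0.066,0.785,0.027],[4.5,34.8,-8.2,15,0.066,0.785,0.027],[4.5,34.8,-8.2,15,0.066,0.785,0.027],[4.5,34.8,-8.2,15,0.066,0.785,0.027]]]'
python3 - <<'E'
from h import *
print(get_state()["q"].round(3))
c=np.array([.509,-.302]);R=toolR();print(rel(tcp_for(c,.164),R),rel(tcp_for(c,.064),R))
P=K("wrist");w=grab_frame("wrist");sc=grab_frame("scene");sd=grab_frame("side")
print(proj(P,[.509,-.302,.064]))
m=np.zeros((600,800,3),np.uint8);m[:300,:480]=cv2.resize(w,(480,300))
m[300:,:400]=cv2.resize(sc[150:300,330:530],(400,300));m[300:,400:]=cv2.resize(sd[80:230,250:450],(400,300))
cv2.imwrite("pics/p1.png",m)
E
```

```text
t: 4.3
eef_pos: [0.4306, -0.2978, 0.1509]
ee_rot: [-3.043, -0.783, -1.872]
force: [1.2, -0.5, 0.2]
width: 0.045
gripper_force: 0.0
[ 0.169  0.231 -0.94   0.943 -0.976 -1.21 ]
(array([-0.19, -0.01,  0.12]), array([ 0.   ,  0.   , -0.001])) (array([-7.24,  0.69,  7.17]), array([ 0.   ,  0.   , -0.001]))
[213.57922007 318.62535946]
```

View pics/p1.png

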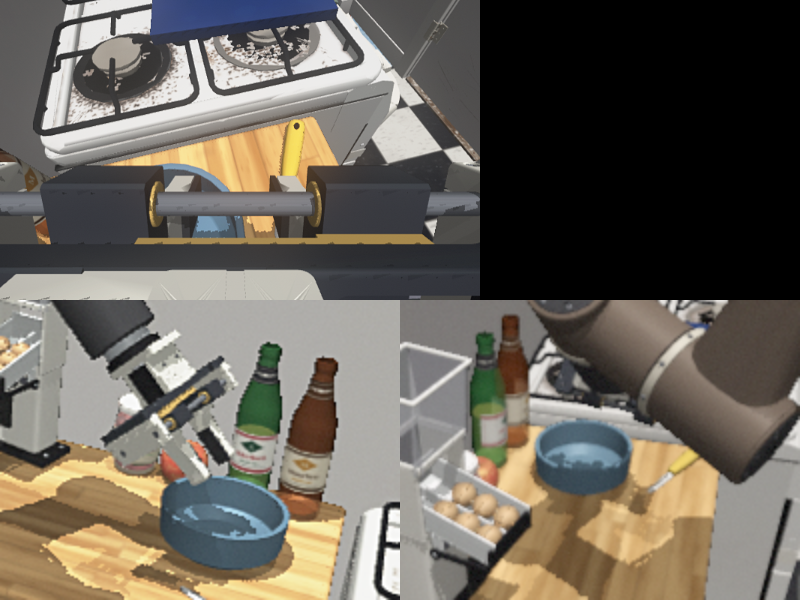

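Scene crop: the hand is up and to the left of the bowl's near rim. In the wrist view the rim (243,215) lies about midway between the fingers (185 and 290). Now I go down and grip.

```bash
python3 -m creep '[[[4.5,-2.5,0.2,2.5,0,0,0],[4.5,-5,0.5,5,0,0,0],[4.5,-6.6,0.6,6.6,0,0,0],[4.5,-7.2,0.7,7.2,0,0,0],[4.5,-7.2,0.7,7.2,0,0,0],[2.2,-7.2,0.7,7.2,0,0,0],[2.2,-7.2,0.7,7.2,0,0,0],[2.2,-7.2,0.7,7.2,0,0,0]]]' 10
python3 - <<'E'
from h import *
s=get_state();c=np.array([.509,-.302]);print(rel(tcp_for(c,.064),toolR()))
P=K("wrist");w=grab_frame("wrist");cv2.imwrite("pics/p2.png",w)
k=cv2.inRange(cv2.cvtColor(w,cv2.COLOR_BGR2HSV),(95,70,30),(115,255,255))
for v in range(225,320,12):
    xs=np.where(k[v,150:420]>0)[0]+150;print(v,(xs.min(),xs.max(),len(xs)) if len(xs) else None)
E
```

```text
t: 5.45
eef_pos: [0.4391, -0.2969, 0.0523]
ee_rot: [-3.053, -0.782, -1.871]
force: [0.1, 0.4, 0.9]
width: 0.0239
gripper_force: 0.4
(array([-0.05,  0.81,  0.38]), array([ 0.011,  0.001, -0.001]))
225 (np.int64(257), np.int64(329), 53)
237 (np.int64(290), np.int64(331), 22)
249 (np.int64(290), np.int64(333), 28)
261 None
273 None
285 None
297 (np.int64(286), np.int64(333), 46)
309 (np.int64(303), np.int64(330), 25)
```

Run:
```python
from h import *
s=get_state();print(s["q"].round(3),s["force"],s["eef_pos"],s["width"])
```

```text
[ 0.082  0.406 -1.016  1.178 -0.834 -1.464] [-2.20262207  1.29400993  0.46751804] [ 0.43882604 -0.29702287  0.05222071] 0.022778828211389403
```

View pics/p2.png

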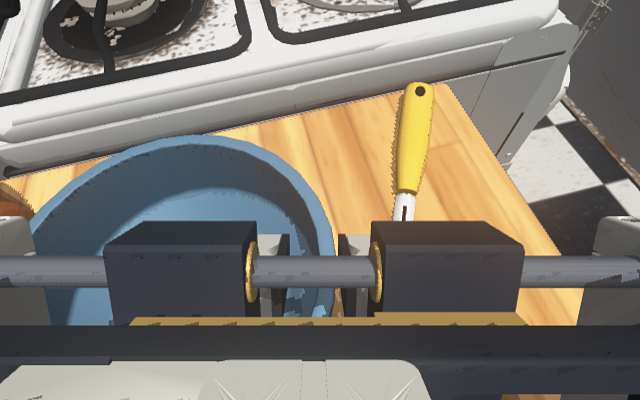

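The wrist picture shows the rim (330,250) between the two fingers. Joint 3 is at its limit, which left the hand 8 mm short. Before gripping I'll fit the arm's kinematics to the readings so far and check whether the dispenser pose can be reached.

```bash
cat > kin.py <<'E'
from h import *
from scipy.optimize import least_squares
E=lambda a,t:Rt.from_euler(a,t).as_matrix()
data=[([1.48709,.35938,.01103,-.0004,-1.2241,-.28809],[.24506,.6284,.22561],[3.1399,0,-.3719]),
([.59532,-.09737,-.35711,-.0002,-1.31124,-.82711],[.42999,.05968,.3004],[3.1413,0,-1.8026]),
([.169,.231,-.94,.943,-.976,-1.21],[.4306,-.2978,.1509],[-3.043,-.783,-1.872])]
s=get_state();data.append((s["q"],s["eef_pos"],s["ee_rot"]))
def fk(p,q,s4,s6):
    h,L1,L2,b,e,L3,k,g=p
    A=E("z",q[0])@E("y",q[1]);B=A@E("y",-q[2]);C=B@E("x",s4*q[3]);D=C@E("y",-q[4]);
    return E("z",q[0])@[0,b,h]+A@[0,0,L1]+B@[L2,0,k]+C@[0,e,0]+D@[L3,0,0],D@E("x",s6*q[5]+g)@np.array([[0,0,1],[0,1,0],[-1,0,0]]).T@E("x",0)
def fit():
    best=None
    for s4 in(1,-1):
        for s6 in(1,-1):
            f=lambda p:np.concatenate([np.r_[fk(p,q,s4,s6)[0]-x, .2*(fk(p,q,s4,s6)[1][:,2]-E("xyz",r)[:,2])] for q,x,r in data])
            r=least_squares(f,[.2,.6,.46,-.1,-.09,.35,0,0])
            if best is None or r.cost<best[0]: best=(r.cost,r.x,s4,s6)
    return best
LO=np.array([-3.07,-1.43,-1.02,-3.03,-3.05]);HI=np.array([3.07,2.12,1.25,1.67,0])
def ik(F,x,R,q0):
    f=lambda q:np.r_[fk(F[1],np.r_[q,0],*F[2:])[0]-x,.2*(fk(F[1],np.r_[q,0],*F[2:])[1][:,2]-R[:,2])]
    r=least_squares(f,np.clip(q0[:5],LO+.01,HI-.01),bounds=(LO,HI)); return r.x.round(2),np.abs(r.fun).max().round(4)
E
python3 - <<'E'
from kin import *
F=fit();print(F[0],F[1].round(3),F[2:])
for n,c,zr in(("pick",[.509,-.302],.064),("lift",[.509,-.302],.12),("mid",[.46,-.1],.12),("pre",DO-.18*xd+.025*yd,.102),("final",DO-.144*xd+.025*yd,.102)):
    for phi in(45,35,-45,-35):
        R=toolR(np.radians(phi));print(n,phi,*[ik(F,tcp_for(np.array(c),zr,.002,R),R,q0) for q0 in(data[3][0],data[1][0])])
E
```

```text
0.24888289848898826 [-0.079  0.669  0.508 -0.456  0.262 -0.026 -0.182 -0.493] (1, -1)
pick 45 (array([ 0.11,  0.42, -1.02,  1.24, -2.46]), np.float64(0.0957)) (array([ 0.11,  0.42, -1.02,  1.24, -2.46]), np.float64(0.0957))
pick 35 (array([ 0.11,  0.42, -1.02,  1.19, -2.65]), np.float64(0.0817)) (array([ 1.02, -1.43, -0.63, -1.83, -0.  ]), np.float64(0.0573))
pick -45 (array([ 0.21,  0.28, -1.02,  1.12, -3.05]), np.float64(0.1385)) (array([ 0.65, -0.3 , -0.56, -1.91, -2.46]), np.float64(0.06))
pick -35 (array([ 0.2 ,  0.31, -1.02,  1.12, -3.05]), np.float64(0.1143)) (array([ 0.68, -0.26, -0.6 , -2.  , -2.48]), np.float64(0.063))
lift 45 (array([ 0.14,  0.29, -1.02,  1.33, -2.42]), np.float64(0.1097)) (array([ 0.14,  0.29, -1.02,  1.33, -2.42]), np.float64(0.1097))
lift 35 (array([ 0.14,  0.3 , -1.02,  1.27, -2.64]), np.float64(0.0989)) (array([ 0.14,  0.3 , -1.02,  1.27, -2.64]), np.float64(0.0989))
lift -45 (array([ 0.28,  0.14, -1.02,  1.22, -3.05]), np.float64(0.1286)) (array([ 0.62, -0.45, -0.5 , -1.99, -2.27]), np.float64(0.0732))
lift -35 (array([ 0.25,  0.17, -1.02,  1.21, -3.
[... 1043 characters left out ...]
.0444))
pre -35 (array([ 1.  ,  0.17, -0.94,  0.67, -3.05]), np.float64(0.0302)) (array([ 1.  ,  0.17, -0.94,  0.67, -3.05]), np.float64(0.0302))
final 45 (array([ 0.89,  0.42, -1.02,  0.85, -3.05]), np.float64(0.1612)) (array([ 1.83, -1.41, -0.58, -1.55, -0.29]), np.float64(0.0))
final 35 (array([ 0.9 ,  0.4 , -1.02,  0.86, -3.05]), np.float64(0.1388)) (array([ 1.83, -1.43, -0.57, -1.56, -0.23]), np.float64(0.0202))
final -45 (array([ 0.85,  0.22, -0.75,  0.43, -3.05]), np.float64(0.0475)) (array([ 0.85,  0.22, -0.75,  0.43, -3.05]), np.float64(0.0475))
final -35 (array([ 0.96,  0.19, -0.94,  0.78, -3.05]), np.float64(0.0377)) (array([ 0.96,  0.19, -0.94,  0.78, -3.05]), np.float64(0.0377))
```

```bash
sed -i 's/\.T@E("x",0)//' kin.py
python3 - <<'E'
from kin import *
F=fit();print(F[0],F[1].round(3),F[2:])
if F[0]<1e-3:
  for n,c,zr in(("pick",[.509,-.302],.064),("lift",[.509,-.302],.12),("mid",[.46,-.1],.12),("pre",DO-.18*xd+.025*yd,.102),("final",DO-.144*xd+.025*yd,.102)):
    for phi in(45,35,-45,-35):
        c2=np.array(c)[:2]-(.05*yd[:2] if phi<0 and n in("pre","final") else 0)
        R=toolR(np.radians(phi));print(n,phi,*[ik(F,tcp_for(c2,zr,.002,R),R,q0) for q0 in(data[3][0],data[1][0])])
E
```

```text
2.0339929759813934e-08 [ 0.199  0.602  0.464 -0.    -0.192  0.378  0.    -0.855] (-1, -1)
pick 45 (array([ 0.08,  0.41, -1.02,  1.17, -0.83]), np.float64(0.0043)) (array([ 0.08,  0.41, -1.02,  1.17, -0.83]), np.float64(0.0043))
pick 35 (array([ 0.  ,  0.32, -1.02,  1.13, -0.68]), np.float64(0.002)) (array([ 0.  ,  0.32, -1.02,  1.13, -0.68]), np.float64(0.002))
pick -45 (array([-0.74,  0.59, -0.08, -0.71, -1.37]), np.float64(0.0)) (array([-0.74,  0.59, -0.08, -0.71, -1.37]), np.float64(0.0))
pick -35 (array([-0.66,  0.49, -0.17, -0.62, -1.21]), np.float64(0.0)) (array([-0.66,  0.49, -0.17, -0.62, -1.21]), np.float64(0.0))
lift 45 (array([ 0.13,  0.3 , -0.99,  1.05, -0.9 ]), np.float64(0.0)) (array([ 0.13,  0.3 , -0.99,  1.05, -0.9 ]), np.float64(0.0))
lift 35 (array([ 0.08,  0.23, -0.96,  0.94, -0.77]), np.float64(0.0)) (array([ 0.08,  0.23, -0.96,  0.94, -0.77]), np.float64(0.0))
lift -45 (array([-0.74,  0.51, -0.05, -0.7 , -1.45]), np.float64(0.0)) (array([-0.74,  0.51, -0.05, -0.7 , -1.45]), np.float64(0.0))
lift -35 (array([-0.65,  0.42, -0.13, -0.6 , -1.29]), np.float64(0.0)) (a
[... 945 characters left out ...]
, -1.  , -1.  ]), np.float64(0.0))
pre -35 (array([ 0.03,  0.08, -0.61, -0.83, -0.82]), np.float64(0.0)) (array([ 0.03,  0.08, -0.61, -0.83, -0.82]), np.float64(0.0))
final 45 (array([ 0.97,  0.5 , -0.55,  0.32, -1.27]), np.float64(0.0)) (array([ 0.97,  0.5 , -0.55,  0.32, -1.27]), np.float64(0.0))
final 35 (array([ 0.94,  0.4 , -0.61,  0.31, -1.14]), np.float64(0.0)) (array([ 0.94,  0.4 , -0.61,  0.31, -1.14]), np.float64(0.0))
final -45 (array([-0.19,  0.23, -0.51, -0.98, -1.01]), np.float64(0.0)) (array([-0.19,  0.23, -0.51, -0.98, -1.01]), np.float64(0.0))
final -35 (array([ 0.01,  0.13, -0.55, -0.82, -0.84]), np.float64(0.0)) (array([ 0.01,  0.13, -0.55, -0.82, -0.84]), np.float64(0.0))
```

Run:
```python
from kin import *
F=fit();R=toolR()
for cx in(.513,.517,.52):
    p=tcp_for(np.array([cx,-.302]),.064);print(cx,ik(F,p,R,data[3][0]))
p=tcp_for(np.array([.509,-.302]),.064)
T=R; 
# commanded start pose assumed = measured if limit clamps command; print both
print("rel measured",rel(tcp_for(np.array([.517,-.302]),.064),R))
```

```text
0.513 (array([ 0.08,  0.41, -1.02,  1.18, -0.83]), np.float64(0.003))
0.517 (array([ 0.08,  0.41, -1.02,  1.19, -0.83]), np.float64(0.0016))
0.52 (array([ 0.07,  0.41, -1.02,  1.21, -0.83]), np.float64(0.0006))
rel measured (array([-0.23,  0.  ,  0.27]), array([ 0.011,  0.   , -0.   ]))
```

```bash
python3 -m creep '[[[1.5,0,0,0,0,0,0],[1.2,0,0,0,0,0,0],[0.9,0,0,0,0,0,0],[0.7,0,0,0,0,0,0],[0.5,0,0,0,0,0,0]]]' 20; python3 -m creep '[[[0.3,0,0,0,0,0,0],[0.1,0,0,0,0,0,0],[0,0,0,0,0,0,0],[0,0,0,0,0,0,0]]]' 60
python3 - <<'E'
from h import *
s=get_state();print(s["q"].round(3),s["force"].round(1),s["moment"].round(2))
T=Rt.from_euler("xyz",s["ee_rot"]).as_matrix();print(rel(s["eef_pos"]+[0,0,.07],toolR()))
cv2.imwrite("pics/w3.png",grab_frame("wrist"))
E
```

```text
t: 6.12
eef_pos: [0.4392, -0.2969, 0.0519]
ee_rot: [-3.054, -0.782, -1.871]
force: [-1.0, 0.6, 1.6]
width: 0.0105
gripper_force: 18.8
t: 6.62
eef_pos: [0.439, -0.2969, 0.0517]
ee_rot: [-3.055, -0.782, -1.871]
force: [0.8, 0.4, -2.4]
width: 0.0095
gripper_force: 56.2
[ 0.082  0.407 -1.016  1.178 -0.834 -1.464] [ 0.8  0.4 -2.4] [ 3.03 -0.48  0.1 ]
(array([ 4.93, -0.43, -4.95]), array([0.011, 0.001, 0.   ]))
```

```bash
python3 -m creep '[[[0,0.5,0,-0.5,0,0,0],[0,1.5,-0.1,-1.5,0,0,0],[0,3,-0.3,-3,0.01,0,0],[0,4.5,-0.4,-4.5,0.01,0,0],[0,5,-0.4,-5,0.01,0,0],[0,5,-0.4,-5,0.01,0,0]]]'
python3 - <<'E'
from kin import *
F=fit();s=get_state();R=toolR();print(s["q"].round(3),s["force"].round(1),s["width"])
c=s["eef_pos"]-.0188*R[:,2]+.078*xd;print("bowl c",c)
# grasp depth actual: rim = grasp z + dd ; d=-.0015
q=s["q"]
for n,cc in(("A",DO-.20*xd-.20*yd),("B",DO-.20*xd-.05*yd),("pre",DO-.185*xd+.025*yd)):
    p=tcp_for(cc,.104,-.0015);q,e=ik(F,p,R,q);print(n,cc,q,e,rel(p,R))
sc=grab_frame("scene");sd=grab_frame("side");w=grab_frame("wrist");cv2.imwrite("pics/w4.png",w)
m=np.zeros((600,800,3),np.uint8);m[:300,:400]=cv2.resize(sc[120:300,330:570],(400,300));m[:300,400:]=cv2.resize(sd[80:230,250:450],(400,300));m[300:,:480]=cv2.resize(w,(480,300))
cv2.imwrite("pics/l1.png",m)
E
```

```text
t: 7.42
eef_pos: [0.4387, -0.2968, 0.1229]
ee_rot: [-3.043, -0.782, -1.872]
force: [-0.2, 0.1, -3.6]
width: 0.0093
gripper_force: 56.5
[ 0.149  0.285 -0.957  1.    -0.93  -1.275] [-0.2  0.1 -3.6] 0.009308236866899371
bowl c [ 0.51680277 -0.30141378  0.1361149 ]
A [ 0.40161405 -0.10704561  0.        ] [ 0.86  0.26 -1.02  0.43 -1.05] 0.0018 (array([-12.91,  15.84, -10.11]), array([ 0.001,  0.001, -0.001]))
B [0.43586668 0.03899123 0.        ] [ 1.03  0.38 -0.75  0.29 -1.2 ] 0.0 (array([-23.53,  15.86, -20.71]), array([ 0.001,  0.001, -0.001]))
pre [0.46759667 0.10858438 0.        ] [ 1.05  0.46 -0.59  0.27 -1.28] 0.0 (array([-28.91,  14.37, -25.93]), array([ 0.001,  0.001, -0.001]))
```

View pics/l1.png

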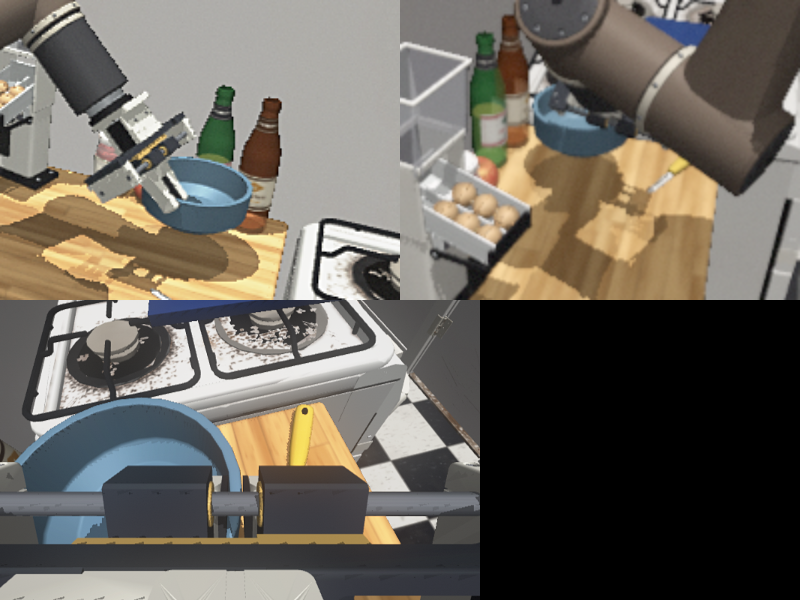

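Wrist and scene views show the bowl lifted and level, with the rim in the fingers at (235,500) of the mosaic. Next, the way to the chute.

Run:
```python
from kin import *
F=fit();s=get_state();R=toolR();q=s["q"]
for n,cc in(("A",DO-.165*xd-.20*yd),("A2",DO-.17*xd-.12*yd),("B",DO-.18*xd-.05*yd),("pre",DO-.185*xd+.025*yd)):
    p=tcp_for(cc,.104,-.0015);q,e=ik(F,p,R,q);print(n,q,e,rel(p,R))
```

```text
A [ 0.77  0.29 -0.99  0.52 -1.03] 0.0 (array([-13.07,  12.29, -10.02]), array([0.002, 0.   , 0.001]))
A2 [ 0.89  0.35 -0.86  0.4  -1.12] 0.0 (array([-18.7,  12.8, -15.7]), array([0.002, 0.   , 0.001]))
B [ 0.98  0.4  -0.73  0.32 -1.2 ] 0.0 (array([-23.6 ,  13.81, -20.69]), array([0.002, 0.   , 0.001]))
pre [ 1.05  0.46 -0.59  0.27 -1.28] 0.0 (array([-28.88,  14.32, -26.02]), array([0.002, 0.   , 0.001]))
```

```bash
python3 -m creep '[[[0,-1,1,-0.8,0,0,0],[0,-3,2.9,-2.3,0,0,0],[0,-5.2,5,-4,0,0,0],[0,-7.5,7.2,-5.8,0,0,0],[0,-9.7,9.3,-7.5,0,0,0],[0,-11.6,11.1,-9,0,0,0],[0,-13.1,12.3,-10.1,0,0,0],[0,-15,12.5,-12,0,0,0],[0,-17.2,12.7,-14.2,0,0,0],[0,-19.4,13,-16.4,0,0,0],[0,-21.6,13.4,-18.6,0,0,0],[0,-23.6,13.8,-20.7,0,0,0],[0,-25.6,14,-22.7,0,0,0],[0,-27.3,14.2,-24.4,0,0,0],[0,-28.4,14.3,-25.5,0,0,0],[0,-28.9,14.3,-26,0,0,0],[0,-28.9,14.3,-26,0,0,0],[0,-28.9,14.3,-26,0,0,0]]]'
python3 - <<'E'
from h import *
s=get_state();R=toolR();print(s["q"].round(3),s["force"].round(1),s["moment"].round(2))
c=s["eef_pos"]-.0188*R[:,2]+.078*xd;v=c-DO;print("bowl d-frame",v@xd,v@yd,"rim",c[2]-.0015)
for n in("scene","side","wrist"):cv2.imwrite(f"pics/{n}5.png",grab_frame(n))
sc=cv2.imread("pics/scene5.png");sd=cv2.imread("pics/side5.png")
m=np.hstack([cv2.resize(sc[130:250,270:370],(500,600))[:, :400],cv2.resize(sd[140:260,230:330],(500,600))[:, :400]])
m=np.hstack([cv2.resize(sc[140:260,265:345],(400,600)),cv2.resize(sd[140:260,235:315],(400,600))])
cv2.imwrite("pics/c5.png",m)
E
```

```text
t: 9.82
eef_pos: [0.3898, 0.1124, 0.0926]
ee_rot: [-3.045, -0.783, -1.871]
force: [-0.6, -0.4, -2.5]
width: 0.0094
gripper_force: 57.2
[ 1.044  0.465 -0.586  0.266 -1.284 -1.482] [-0.6 -0.4 -2.5] [ 3.2  -0.41 -0.03]
bowl d-frame -0.184568705523644 0.024243111984675027 rim 0.10436570912858999
```

```bash
cat > f.py <<'E'
from h import *
s=get_state();R=toolR();c=s["eef_pos"]-.0188*R[:,2]+.078*xd;v=c-DO
print("bowl d %.4f %.4f"%(v@xd,v@yd),"Fx_d %.2f Fy_d %.2f Fz %.2f"%(s["force"]@xd,s["force"]@yd,s["force"][2]))
E
python3 -m creep '[[[0,0.02,-0.5,0.02,0,0,0],[0,0.05,-1,0.05,0,0,0],[0,0.08,-1.5,0.08,0,0,0],[0,0.1,-1.9,0.1,0,0,0],[0,0.1,-1.9,0.1,0,0,0]]]'>/dev/null; python3 f.py
for k in 1 2 3; do python3 -m creep '[[[0,0.01,-0.15,0.01,0,0,0],[0,0.02,-0.3,0.02,0,0,0],[0,0.02,-0.3,0.02,0,0,0]]]' >/dev/null; python3 f.py; done
```

```text
bowl d -0.1653 0.0236 Fx_d -0.13 Fy_d -0.28 Fz -2.74
bowl d -0.1625 0.0235 Fx_d -0.00 Fy_d 0.29 Fz -3.03
bowl d -0.1594 0.0231 Fx_d 0.06 Fy_d 0.08 Fz -2.19
bowl d -0.1567 0.0227 Fx_d -3.66 Fy_d 0.00 Fz -2.24
```

```bash
for k in 1 2 ; do python3 -m creep '[[[0,0.01,-0.15,0.01,0,0,0],[0,0.02,-0.3,0.02,0,0,0],[0,0.02,-0.3,0.02,0,0,0]]]' >/dev/null; python3 f.py; done
python3 - <<'E'
from h import *
s0=cv2.imread("pics/side5.png");s1=grab_frame("side");cv2.imwrite("pics/side6.png",s1);cv2.imwrite("pics/scene6.png",grab_frame("scene"))
P=K("side")
# black gate top near corner: darkest column scan around (295,206)
for n,i in(("5",s0),("6",s1)):
    g=cv2.cvtColor(i,cv2.COLOR_BGR2GRAY)
    print(n,[(u,np.where(g[180:250,u]<45)[0][:1]+180) for u in range(296,316,3)])
E
```

```text
bowl d -0.1535 0.0226 Fx_d -3.63 Fy_d 0.99 Fz -3.59
bowl d -0.1505 0.0223 Fx_d -4.28 Fy_d 0.90 Fz -4.07
5 [(296, array([228])), (299, array([], dtype=int64)), (302, array([], dtype=int64)), (305, array([], dtype=int64)), (308, array([191])), (311, array([188])), (314, array([187]))]
6 [(296, array([], dtype=int64)), (299, array([], dtype=int64)), (302, array([], dtype=int64)), (305, array([], dtype=int64)), (308, array([], dtype=int64)), (311, array([], dtype=int64)), (314, array([193]))]
```

```bash
python3 -m creep '[[[0,0.01,-0.2,0.01,0,0,0],[0,0.02,-0.4,0.02,0,0,0],[0,0.03,-0.5,0.03,0,0,0],[0,0.03,-0.5,0.03,0,0,0],[0,0.03,-0.5,0.03,0,0,0]]]' >/dev/null; python3 f.py
python3 - <<'E'
from h import *
s1=grab_frame("side");cv2.imwrite("pics/side7.png",s1);cv2.imwrite("pics/scene7.png",grab_frame("scene"))
g=cv2.cvtColor(s1,cv2.COLOR_BGR2GRAY)
print([(u,np.where(g[180:250,u]<45)[0][:1]+180) for u in range(305,320,2)])
k=cv2.inRange(cv2.cvtColor(s1,cv2.COLOR_BGR2HSV),(8,60,110),(22,190,255))
for n in("side0","side6","side7"):
    i=cv2.imread(f"pics/{n}.png");k=cv2.inRange(cv2.cvtColor(i,cv2.COLOR_BGR2HSV),(8,60,110),(22,190,255));print(n,"tan in chute",(k[172:212,262:312]>0).sum())
E
```

```text
bowl d -0.1453 0.0222 Fx_d -2.92 Fy_d 1.28 Fz -3.27
[(305, array([], dtype=int64)), (307, array([], dtype=int64)), (309, array([], dtype=int64)), (311, array([], dtype=int64)), (313, array([], dtype=int64)), (315, array([], dtype=int64)), (317, array([], dtype=int64)), (319, array([], dtype=int64))]
side0 tan in chute 765
side6 tan in chute 408
side7 tan in chute 89
```

```bash
python3 - <<'E'
from h import *
sc=grab_frame("scene");sd=grab_frame("side");cv2.imwrite("pics/scene8.png",sc);cv2.imwrite("pics/side8.png",sd)
z=lambda i,x,y:cv2.resize(i[y:y+120,x:x+80],(400,600),interpolation=cv2.INTER_CUBIC)
cv2.imwrite("pics/c8.png",np.hstack([z(sc,280,135),z(sd,250,140)]))
E
python3 f.py;python3 f.py
```

```text
bowl d -0.1453 0.0220 Fx_d -1.93 Fy_d 1.39 Fz -3.21
bowl d -0.1453 0.0220 Fx_d -1.93 Fy_d 1.39 Fz -3.21
```

View pics/c8.png

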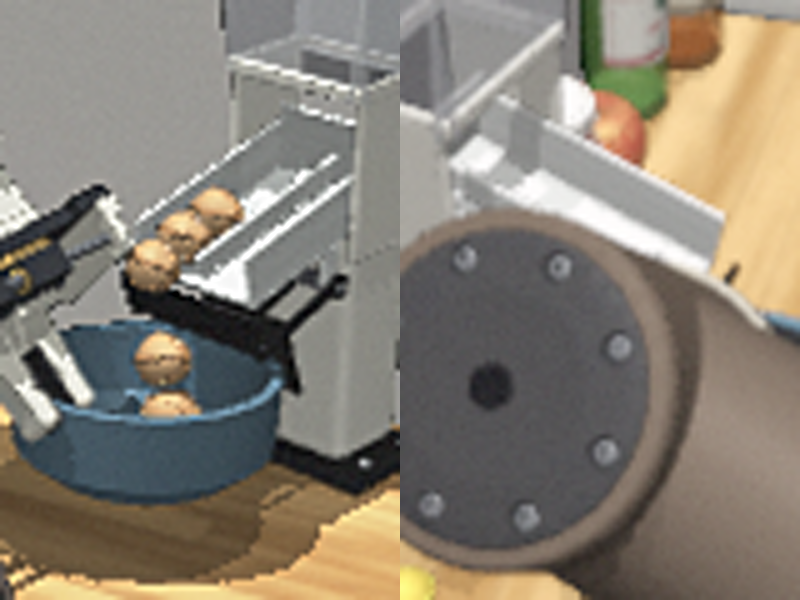

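The picture shows the gate down. The right lane is empty and its nuts are dropping into the level bowl (scene crop (165,370)). The three left-lane nuts are at the lip, the front one at (150,265). I'll let time pass and compare frames by numbers.

```bash
for k in 1 2; do python3 -m creep '[[[0,0,0,0,0,0,0],[0,0,0,0,0,0,0],[0,0,0,0,0,0,0],[0,0,0,0,0,0,0]]]' | grep t:
python3 - <<'E'
from h import *
import time
i=grab_frame("scene");cv2.imwrite("pics/scene9.png",i)
k=cv2.inRange(cv2.cvtColor(i,cv2.COLOR_BGR2HSV),(8,70,90),(20,190,255))
sub=np.zeros_like(k);sub[165:198,298:335]=k[165:198,298:335]
bow=np.zeros_like(k);bow[198:222,292:334]=k[198:222,292:334]
for n,m in(("chute",sub),("bowl",bow)):
    N,l,st,ce=cv2.connectedComponentsWithStats(m);print(n,(m>0).sum(),[(ce[j].round().tolist(),int(st[j,4])) for j in range(1,N) if st[j,4]>8])
E
python3 f.py; done
```

```text
t: 13.9
ee_rot: [-3.044, -0.783, -1.871]
chute 197 [([316.0, 182.0], 197)]
bowl 67 [([318.0, 215.0], 41), ([302.0, 216.0], 26)]
bowl d -0.1455 0.0219 Fx_d -3.04 Fy_d 0.93 Fz -2.76
t: 14.45
ee_rot: [-3.044, -0.783, -1.871]
chute 196 [([316.0, 182.0], 196)]
bowl 102 [([312.0, 215.0], 102)]
bowl d -0.1455 0.0219 Fx_d -2.25 Fy_d 1.80 Fz -3.13
```

Run:
```python
from h import *
s=get_state();T=Rt.from_euler("xyz",s["ee_rot"]).as_matrix();P=K("scene")
for x in(.039,0,-.039):
    X=s["eef_pos"]+T@[x,-.0965,-.0658];v=X-DO;print(x,"d",(v@xd).round(4),(v@yd).round(4),X[2].round(4),"px",proj(P,X).round(1))
for y in(.0,.022,.038):print("lip",y,proj(P,DO-.115*xd+y*yd+.15*zz).round(1),"nut",proj(P,DO-.118*xd+y*yd+.166*zz).round(1))
print("shift +yd 1cm:",100*T.T@(.01*yd),"shift +xd 1mm",100*T.T@(.001*xd))
```

```text
0.039 d -0.1314 0.0274 0.1758 px [308.5 182.7]
0 d -0.1295 0.055 0.1483 px [301.9 188.7]
-0.039 d -0.1275 0.0826 0.1208 px [295.6 194.5]
lip 0.0 [319.  191.8] nut [318.5 187. ]
lip 0.022 [313.4 189.8] nut [312.8 185.1]
lip 0.038 [309.3 188.4] nut [308.8 183.7]
shift +yd 1cm: [-0.70739743  0.00100264 -0.7068153 ] shift +xd 1mm [-0.00493121 -0.09976324  0.00479375]
```

The hand's end corner is at dispenser y = +27 mm, which clips the left lane (nuts reach +38 mm). I'll slide 12 mm to the left.

```bash
cat > g.py <<'E'
from h import *
i=grab_frame("scene");cv2.imwrite("pics/scene9.png",i)
k=cv2.inRange(cv2.cvtColor(i,cv2.COLOR_BGR2HSV),(8,70,90),(20,190,255))
for n,(y0,y1,x0,x1) in(("chute",(165,198,298,335)),("bowl",(198,222,285,334))):
    m=np.zeros_like(k);m[y0:y1,x0:x1]=k[y0:y1,x0:x1]
    N,l,st,ce=cv2.connectedComponentsWithStats(m);print(n,[(ce[j].round().tolist(),int(st[j,4])) for j in range(1,N) if st[j,4]>8])
E
python3 -m creep '[[[0,-0.2,0,-0.2,0,0,0],[0,-0.45,0,-0.45,0,0,0],[0,-0.7,0,-0.7,0,0,0],[0,-0.85,0,-0.85,0,0,0],[0,-0.85,0,-0.85,0,0,0]]]' >/dev/null; python3 f.py; python3 g.py;  python3 -m creep '[[[0,-0.01,0,0,0,0,0],[0,0,0,0,0,0,0],[0,0,0,0,0,0,0],[0,0,0,0,0,0,0]]]' >/dev/null; python3 f.py; python3 g.py
```

```text
bowl d -0.1463 0.0332 Fx_d -4.77 Fy_d -2.18 Fz -6.18
chute [([309.0, 187.0], 82)]
bowl [([307.0, 212.0], 135)]
bowl d -0.1462 0.0334 Fx_d -4.97 Fy_d -0.69 Fz -5.70
chute []
bowl [([301.0, 213.0], 63), ([314.0, 214.0], 56)]
```

Run:
```python
from h import *
P=K("scene")
def rot(x,z,t): # pin at (-.040,.140); front goes down
    a,b=x+.040,z-.140; return -.040+a*np.cos(t)-b*np.sin(t), .140+a*np.sin(t)+b*np.cos(t)
for t in(0,.2,.3,.36,.4,.44,.48):
    x,z=rot(-.119,.1735,t); xb,zb=rot(-.119,.1465,t)
    print(t,"top y-.03",proj(P,DO+x*xd-.03*yd+z*zz).round(1),"y-.05",proj(P,DO+x*xd-.05*yd+z*zz).round(1),"bot",proj(P,DO+xb*xd-.05*yd+zb*zz).round(1), "pad low R",[proj(P,DO+q[0]*xd-.033*yd+q[1]*zz).round(1) for q in [rot(-.076,.072,t)]])
for n in("scene0","scene5","scene6","scene8","scene9"):
    g=cv2.cvtColor(cv2.imread(f"pics/{n}.png"),cv2.COLOR_BGR2GRAY)
    print(n,{u:np.where(g[183:225,u]<50)[0][[0,-1]]+183 if (g[183:225,u]<50).any() else None for u in(322,325,328,330,332,334,336,338)})
w=grab_frame("wrist");cv2.imwrite("pics/w9.png",w)
k=cv2.inRange(cv2.cvtColor(w,cv2.COLOR_BGR2HSV),(8,70,60),(20,200,255))
N,l,st,ce=cv2.connectedComponentsWithStats(k)
PW=K("wrist");s=get_state();c=s["eef_pos"]-.0188*toolR()[:,2]+.078*xd
print("bowl floor px",proj(PW,c-.03*zz),[(ce[j].round().tolist(),st[j].tolist()) for j in range(1,N) if st[j,4]>60])
```

```text
0 top y-.03 [326.3 187.4] y-.05 [331.8 189.2] bot [331.4 197.9] pad low R [array([335. , 214.6])]
0.2 top y-.03 [325.  193.1] y-.05 [330.4 195. ] bot [331.3 202.9] pad low R [array([337.8, 214.8])]
0.3 top y-.03 [324.7 196. ] y-.05 [330.1 197.9] bot [331.5 205.2] pad low R [array([339.2, 214.6])]
0.36 top y-.03 [324.5 197.6] y-.05 [329.9 199.6] bot [331.7 206.5] pad low R [array([340.1, 214.3])]
0.4 top y-.03 [324.5 198.7] y-.05 [329.9 200.7] bot [331.8 207.4] pad low R [array([340.7, 214.1])]
0.44 top y-.03 [324.5 199.8] y-.05 [329.8 201.7] bot [332.  208.2] pad low R [array([341.3, 213.8])]
0.48 top y-.03 [324.5 200.9] y-.05 [329.8 202.8] bot [332.2 209. ] pad low R [array([341.9, 213.6])]
scene0 {322: array([186, 222]), 325: array([187, 222]), 328: array([190, 224]), 330: array([189, 224]), 332: array([196, 224]), 334: array([196, 224]), 336: array([195, 224]), 338: array([191, 224])}
scene5 {322: array([186, 204]), 325: array([187, 206]), 328: array([190, 224]), 330: array([190, 224]), 332: array([196, 224]), 334: array([196, 224]), 336: array([195, 224]), 338: array([191, 224])}
[... 323 characters left out ...]
12]), 334: array([194, 224]), 336: array([193, 224]), 338: array([191, 224])}
scene9 {322: array([194, 201]), 325: array([195, 202]), 328: array([196, 203]), 330: array([197, 205]), 332: array([196, 224]), 334: array([194, 224]), 336: array([193, 224]), 338: array([191, 224])}
bowl floor px [171.74492395 289.62558509] [([287.0, 103.0], [60, 0, 444, 303, 35787]), ([44.0, 33.0], [26, 25, 32, 23, 233]), ([53.0, 157.0], [43, 138, 22, 39, 148]), ([179.0, 211.0], [157, 197, 49, 32, 940]), ([324.0, 234.0], [315, 210, 17, 45, 98]), ([130.0, 238.0], [111, 221, 45, 35, 967]), ([280.0, 274.0], [276, 241, 9, 62, 328]), ([322.0, 314.0], [88, 288, 456, 38, 7541]), ([516.0, 397.0], [472, 394, 89, 6, 531])]
```

Gate-edge pixels put the paddle at about 0.29 rad. It needs about 4 mm more.

```bash
cat > e.py <<'E'
from h import *
for n in range(1):
    i=grab_frame("scene");cv2.imwrite("pics/sceneA.png",i);g=cv2.cvtColor(i,cv2.COLOR_BGR2GRAY).astype(float)
    out=[]
    for u in(322,325,328,330):
        c=g[185:212,u];r=np.where(c<50)[0]
        if len(r): a=r[0]; t=(c[a-1]-60)/(c[a-1]-c[a]); out.append((u,round(185+a-1+t,1),185+r[-1]))
    print(out)
E
python3 e.py
python3 -m creep '[[[0,0,-0.1,0,0,0,0],[0,-0.01,-0.2,0.01,0,0,0],[0,-0.01,-0.3,0.01,0,0,0],[0,-0.01,-0.3,0.01,0,0,0],[0,-0.01,-0.3,0.01,0,0,0]]]' >/dev/null; python3 f.py; python3 e.py; python3 g.py
```

```text
[(322, np.float64(193.5), np.int64(201)), (325, np.float64(194.7), np.int64(202)), (328, np.float64(195.8), np.int64(203)), (330, np.float64(196.5), np.int64(210))]
bowl d -0.1432 0.0334 Fx_d -5.96 Fy_d -1.39 Fz -5.57
[(322, np.float64(193.7), np.int64(202)), (325, np.float64(194.7), np.int64(203)), (328, np.float64(195.8), np.int64(205)), (330, np.float64(196.6), np.int64(206))]
chute []
bowl [([308.0, 214.0], 117)]
```

Run:
```python
from h import *
P=K("scene")
for n in("scene6","scene8","scene9","sceneA"):
    g=cv2.cvtColor(cv2.imread(f"pics/{n}.png"),cv2.COLOR_BGR2GRAY)
    print(n);print(g[190:214,320:344:3].T)
def rot(x,z,t):
    a,b=x+.040,z-.140; return -.040+a*np.cos(t)-b*np.sin(t), .140+a*np.sin(t)+b*np.cos(t)
for t in(.2,.3,.36,.4,.44):
    X=[proj(P,DO+q[0]*xd+y*yd+q[1]*zz) for y in(-.01,-.05) for q in[rot(-.119,.1465,t)]]
    print(t,[np.interp(u,[X[0][0],X[1][0]],[X[0][1],X[1][1]]).round(1) for u in(323,326,329)])
```

```text
scene6
[[108 171  15  18  29  26  29  21  28  24  78  73  74  68  71  71  70  68
   74  74  71  72  71  74]
 [107  93  60  16  29  27  31  29  29  26  26  56  75  68  69  73  70  68
   70  68  68  69  69  69]
 [110  83  85  77  17  22  18  29  29  29  23  19  58  71  68  67  65  68
   67  66  64  67  66  64]
 [140 140 138 135 100  14  17  25  24  29  29  23  32  57  67  66  64  63
   62  61  63  61  59  55]
 [129 131 128 134 140  91  31  19  29  34  28  34  39  31  28  56  60  56
   66  56  89 128 150 156]
 [130 134 142  78  25 143 152 148  44  33  22  29  27  27  33  33  27  34
   32  39  43  40  37  63]
 [127  18  76 144 148 148  95  40   5  25 115 147 143 138 141 141 139 140
  143 143 105 106  70  71]
 [ 55  59 133 155 100   5  21  84 143 145 141 139 139 138 137 139 137 141
  137 137 136 137 139 138]]
scene8
[[188 255 217  90  74  37  19  19  31  21  21  26  44  82  75  71  69  73
   72  70  70  73  72  68]
 [255 251 255 241  75  22  58  25  24  26  25  30  16  43  78  72  68  72
   72  71  68  74  71  70]
 [247 246 248 255 245  76  13  51  22  25  25  24  24  24  44  76  68  67
 
[... 1775 characters left out ...]
0 138  89  31  11  33  26  29  22  30  31  59  34  24  40
   61  57  81 126  97 113]
 [130 133 140  76   9  73 145 148 107  18  25  34  28  26  27  29  34  32
   26  32  28  28  71 152]
 [126  17  47 141 146 140 144 148  78  27  12  56 150 140  72  73  37  14
   17  22  25  19  26  73]
 [ 53  56 129 146 148  96  22  15  56 145 145 140 138 138 139 140 141 139
  143 140 142 145 145 139]]
0.2 [np.float64(199.9), np.float64(201.0), np.float64(202.1)]
0.3 [np.float64(202.1), np.float64(203.2), np.float64(204.3)]
0.36 [np.float64(203.4), np.float64(204.5), np.float64(205.6)]
0.4 [np.float64(204.1), np.float64(205.2), np.float64(206.3)]
0.44 [np.float64(204.9), np.float64(206.0), np.float64(207.1)]
```

```bash
cat > e.py <<'E'
from h import *
def met(g):
    o=[]
    for u in range(320,330):
        c=g[:,u].astype(float)
        for r in range(199,214):
            if c[r]<50<=c[r+1]: o.append(r+(50-c[r])/(c[r+1]-c[r])-.37*(u-325));break
    return np.median(o).round(2),len(o)
i=grab_frame("scene");cv2.imwrite("pics/sceneB.png",i);print("now",met(cv2.cvtColor(i,cv2.COLOR_BGR2GRAY)))
E
python3 - <<'E'
from e import *
for n in("scene6","scene8","sceneA"):print(n,met(cv2.cvtColor(cv2.imread(f"pics/{n}.png"),cv2.COLOR_BGR2GRAY)))
E
for k in 1 2; do python3 -m creep '[[[0,0,-0.05,0,0,0,0],[0,0,-0.1,0,0,0,0],[0,0,-0.1,0,0,0,0]]]' >/dev/null; python3 f.py; python3 e.py; done
```

```text
now (np.float64(203.77), 10)
scene6 (np.float64(201.42), 10)
scene8 (np.float64(203.89), 10)
sceneA (np.float64(203.77), 10)
bowl d -0.1422 0.0333 Fx_d -5.55 Fy_d -1.97 Fz -5.63
now (np.float64(204.19), 10)
bowl d -0.1412 0.0334 Fx_d -5.99 Fy_d -1.43 Fz -6.99
now (np.float64(204.59), 10)
```

```bash
python3 - <<'E'
from h import *
for n in("scene0","scene5","scene6"):
    g=cv2.cvtColor(cv2.imread(f"pics/{n}.png"),cv2.COLOR_BGR2GRAY).astype(float);o=[]
    for u in range(319,330):
        c=g[:,u]
        for r in range(182,200):
            if c[r]>=50>c[r+1]: o.append(r+(c[r]-50)/(c[r]-c[r+1])-.36*(u-325));break
    print(n,np.median(o).round(2))
E
for k in 1 2; do python3 -m creep '[[[0,0,-0.05,0,0,0,0],[0,0,-0.1,0,0,0,0],[0,0,-0.1,0,0,0,0]]]' >/dev/null; python3 f.py; python3 e.py; done
```

```text
scene0 186.7
scene5 186.72
scene6 193.05
bowl d -0.1403 0.0333 Fx_d -5.16 Fy_d -0.60 Fz -6.62
now (np.float64(204.91), 10)
bowl d -0.1393 0.0333 Fx_d -6.38 Fy_d -1.97 Fz -5.96
now (np.float64(205.24), 10)
```

```bash
python3 -m creep '[[[0,0,-0.05,0,0,0,0],[0,0,-0.1,0,0,0,0],[0,0,-0.1,0,0,0,0]]]' >/dev/null; python3 f.py; python3 e.py
python3 - <<'E'
from h import *
cv2.imwrite("pics/wristB.png",grab_frame("wrist"))
for n in("w4","wrist5","w9","wristB"):
    w=cv2.imread(f"pics/{n}.png");k=cv2.inRange(cv2.cvtColor(w,cv2.COLOR_BGR2HSV),(95,60,25),(118,255,255))
    k[:100]=0
    N,l,st,ce=cv2.connectedComponentsWithStats(k);j=1+np.argmax(st[1:,4]);m=l==j
    print(n,st[j].tolist(),"top",[int(np.where(m[:,u])[0][0]) if m[:,u].any() else None for u in range(60,320,20)],"right",[int(np.where(m[v,:345])[0][-1]) if m[v,:345].any() else None for v in (160,180,200,220)],"left",[int(np.where(m[v])[0][0]) if m[v].any() else None for v in(180,200,220)])
E
```

```text
bowl d -0.1383 0.0333 Fx_d -4.99 Fy_d -1.24 Fz -6.98
now (np.float64(205.38), 10)
w4 [20, 130, 302, 126, 22724] top [178, 165, 152, 144, 137, 132, 130, 130, 133, 139, 148, 162, 185] right [278, 296, 309, 316] left [57, 33, 28]
wrist5 [31, 175, 260, 81, 10172] top [223, 215, 203, 195, 186, 178, 176, 178, 182, 187, 197, 214, None] right [None, 212, 264, 283] left [157, 109, 67]
w9 [118, 181, 165, 50, 3715] top [None, None, None, 187, 216, 194, 189, 183, 181, 184, 191, 211, None] right [None, None, 271, 282] left [None, 122, 127]
wristB [129, 182, 153, 47, 3576] top [None, None, None, None, 190, 202, 187, 184, 182, 184, 191, 212, None] right [None, None, 271, 281] left [None, 141, 132]
```

Run:
```python
from h import *
for n in("w4","wrist5","wristB"):
    w=cv2.imread(f"pics/{n}.png");h=cv2.cvtColor(w,cv2.COLOR_BGR2HSV)
    for u in(180,240):print(n,u,[tuple(int(x) for x in h[v,u]) for v in range(118,206,6)])
s=get_state();P=K("wrist");T=Rt.from_euler("xyz",s["ee_rot"]).as_matrix();R=toolR()
g=s["eef_pos"]-.0188*T[:,2];c=g+.078*xd-.0015*zz
for a in range(0,360,30):print(a,proj(P,c+.082*(np.cos(np.radians(a))*xd+np.sin(np.radians(a))*yd)).round(),end=" ")
# scene: bowl silhouette right side & bottom
i=cv2.imread("pics/sceneB.png");k=cv2.inRange(cv2.cvtColor(i,cv2.COLOR_BGR2HSV),(95,60,25),(118,255,255));k[:190]=0;k[240:]=0;k[:,:270]=0;k[:,345:]=0
N,l,st,ce=cv2.connectedComponentsWithStats(k);j=1+np.argmax(st[1:,4]);ys,xs=np.where(l==j);print("\nscene",st[j])
print("right edge",[(v,int(xs[ys==v].max())) for v in range(ys.min(),ys.max(),3)]);print("low edge",[(u,int(ys[xs==u].max())) for u in range(xs.min(),xs.max(),5)])
S=K("scene");print("pred rim",[proj(S,c+.082*(np.cos(a)*xd+np.sin(a)*yd)).round(1).tolist() for a in np.radians(range(210,391,30))])
print("pred bottom foot",[proj(S,c-.064*zz+.056*(np.cos(a)*xd+np.sin(a)*yd)).round(1).tolist() for a in np.radians(range(90,330,30))])
```

```text
w4 180 [(15, 9, 225), (30, 3, 164), (105, 78, 108), (103, 89, 180), (102, 71, 94), (103, 76, 94), (103, 81, 95), (103, 81, 95), (102, 83, 95), (102, 86, 95), (102, 85, 96), (104, 90, 94), (103, 88, 162), (103, 88, 182), (103, 88, 182)]
w4 240 [(150, 4, 67), (20, 3, 236), (30, 2, 235), (18, 6, 209), (103, 85, 181), (103, 84, 176), (104, 59, 90), (104, 62, 90), (102, 68, 86), (103, 67, 87), (103, 71, 86), (102, 73, 87), (103, 90, 136), (102, 91, 165), (102, 92, 164)]
wrist5 180 [(17, 137, 236), (17, 135, 240), (0, 13, 173), (105, 66, 192), (150, 8, 98), (120, 15, 100), (111, 26, 99), (107, 36, 99), (106, 43, 100), (104, 54, 100), (103, 63, 101), (103, 73, 102), (103, 83, 173), (103, 85, 194), (102, 85, 194)]
wrist5 240 [(17, 138, 239), (17, 138, 238), (17, 137, 237), (18, 140, 243), (105, 61, 189), (106, 54, 162), (169, 21, 95), (158, 11, 90), (135, 12, 88), (120, 17, 89), (111, 29, 89), (109, 39, 91), (103, 78, 148), (102, 85, 174), (103, 87, 175)]
wristB 180 [(21, 114, 248), (21, 117, 247), (20, 118, 246), (104, 71, 173), (104, 67, 179), (132, 14, 92), (115, 17, 90), (113, 25, 92), (
[... 439 characters left out ...]
69.] 180 [322. 267.] 210 [300. 191.] 240 [248. 149.] 270 [180. 137.] 300 [107. 155.] 330 [ 36. 201.] 
scene [ 282  199   54   36 1146]
right edge [(199, 309), (202, 316), (205, 323), (208, 334), (211, 334), (214, 334), (217, 333), (220, 333), (223, 332), (226, 331), (229, 327), (232, 321)]
low edge [(282, 222), (287, 227), (292, 230), (297, 232), (302, 233), (307, 234), (312, 233), (317, 233), (322, 231), (327, 229), (332, 225)]
pred rim [[299.2, 216.1], [314.2, 215.8], [326.4, 212.4], [332.3, 206.9], [330.7, 201.0], [322.7, 196.3], [310.5, 193.8]]
pred bottom foot [[291.7, 217.8], [287.2, 221.5], [287.3, 225.8], [292.4, 229.7], [301.1, 231.8], [310.9, 231.6], [319.0, 229.2], [323.0, 225.2]]
```

```bash
python3 -m creep '[[[0,0,-0.04,0,0,0,0],[0,0,-0.07,0,0,0,0],[0,0,-0.07,0,0,0,0],[0,0,-0.07,0,0,0,0]]]' >/dev/null; python3 f.py; python3 e.py
python3 - <<'E'
from h import *
s0=cv2.imread("pics/scene0.png");h0=cv2.cvtColor(s0,cv2.COLOR_BGR2HSV)
sB=cv2.imread("pics/sceneB.png");hB=cv2.cvtColor(sB,cv2.COLOR_BGR2HSV)
print("nut",np.percentile(h0[170:185,315:340].reshape(-1,3),[25,50,75],axis=0).tolist(),"wood",np.percentile(h0[240:280,300:380].reshape(-1,3),[5,50,95],axis=0).tolist(),"woodB shadow",np.percentile(hB[228:250,300:340].reshape(-1,3),[5,50,95],axis=0).tolist())
sd0=cv2.imread("pics/side0.png");sdB=grab_frame("side");cv2.imwrite("pics/sideB.png",sdB)
for n,a,b in(("scene",s0,sB),("side",sd0,sdB)):
    def m(i):
        h=cv2.cvtColor(i,cv2.COLOR_BGR2HSV);return cv2.inRange(h,(7,60,70),(14,170,240))
    for t,i in(("0",a),("B",b)):
        k=cv2.morphologyEx(m(i),cv2.MORPH_OPEN,np.ones((3,3)));N,l,st,ce=cv2.connectedComponentsWithStats(k)
        print(n,t,[(ce[j].round().astype(int).tolist(),int(st[j,4])) for j in range(1,N) if 20<st[j,4]<400 and ce[j][1]>120])
E
```

```text
bowl d -0.1377 0.0333 Fx_d -5.89 Fy_d -1.40 Fz -6.88
now (np.float64(205.71), 10)
nut [[16.0, 33.5, 134.5], [16.0, 97.0, 186.0], [20.0, 104.0, 223.0]] wood [[16.0, 102.0, 212.0], [18.0, 118.0, 228.0], [22.0, 133.0, 240.0]] woodB shadow [[16.0, 74.0, 67.0], [17.0, 114.0, 101.0], [102.0, 126.04999999999995, 220.04999999999995]]
scene 0 [([231, 176], 65), ([266, 195], 59), ([230, 202], 26), ([485, 214], 106), ([426, 225], 36), ([480, 252], 163)]
scene B [([231, 202], 35), ([486, 212], 203), ([418, 225], 21), ([421, 239], 46), ([478, 252], 218)]
side 0 [([310, 123], 45), ([308, 144], 39), ([293, 164], 67), ([197, 316], 41), ([256, 333], 33), ([184, 350], 242), ([260, 348], 252), ([262, 360], 119)]
side B [([310, 122], 47), ([308, 147], 74), ([293, 164], 65), ([196, 316], 40), ([255, 322], 393), ([184, 350], 240)]
```

Run:
```python
from h import *
for n in("scene","side"):
    a=cv2.imread(f"pics/{n}5.png").astype(int);b=cv2.imread(f"pics/{n}B.png").astype(int)
    k=(np.abs(a-b).max(2)>30).astype(np.uint8);k=cv2.morphologyEx(k,cv2.MORPH_OPEN,np.ones((3,3)))
    N,l,st,ce=cv2.connectedComponentsWithStats(k)
    print(n,[st[j].tolist() for j in range(1,N) if st[j,4]>15])
# tan blobs inside the bowl, scene and wrist
for n,(y0,y1,x0,x1) in(("sceneB",(196,224,282,336)),("wristB",(140,330,20,330))):
    i=cv2.imread(f"pics/{n}.png")[y0:y1,x0:x1];h=cv2.cvtColor(i,cv2.COLOR_BGR2HSV);k=cv2.inRange(h,(8,75,60),(20,200,255))
    N,l,st,ce=cv2.connectedComponentsWithStats(k);print(n,[((st[j,:4]+[x0,y0,0,0]).tolist(),int(st[j,4])) for j in range(1,N) if st[j,4]>12])
```

```text
scene [[35, 0, 58, 229, 2004], [75, 0, 30, 117, 884], [114, 0, 20, 73, 306], [122, 0, 6, 19, 71], [168, 0, 22, 134, 1625], [94, 32, 17, 64, 280], [132, 74, 4, 9, 27], [211, 84, 30, 31, 434], [184, 88, 20, 17, 165], [106, 98, 8, 5, 35], [203, 113, 59, 69, 994], [235, 116, 33, 50, 621], [105, 125, 4, 9, 27], [188, 132, 3, 9, 27], [175, 136, 4, 10, 35], [269, 160, 8, 6, 30], [304, 168, 41, 35, 711], [116, 171, 12, 6, 57], [270, 172, 15, 9, 80], [292, 172, 6, 6, 29], [232, 175, 91, 65, 1832], [117, 178, 12, 5, 51], [284, 179, 11, 11, 77], [269, 186, 10, 9, 42], [335, 193, 8, 20, 95], [270, 197, 7, 6, 25], [325, 208, 10, 22, 131], [208, 215, 11, 5, 44], [324, 240, 6, 5, 25], [336, 240, 6, 4, 23], [282, 247, 51, 10, 341], [143, 249, 5, 13, 40], [286, 258, 27, 20, 180], [135, 261, 5, 13, 42], [142, 264, 9, 15, 76], [176, 267, 9, 32, 99], [191, 272, 4, 6, 18], [296, 279, 15, 9, 71], [274, 290, 8, 5, 25], [122, 324, 66, 26, 294], [170, 340, 4, 5, 16], [234, 382, 10, 6, 34], [322, 386, 12, 7, 60], [207, 396, 9, 4, 27]]
side [[230, 0, 320, 368, 28689], [452, 0, 186, 316, 7990], [492, 3, 10, 20, 94], [587, 63, 53, 127, 1823], [527, 108, 78, 126, 1159], [436, 119, 4, 5, 19], [552, 170, 6, 4, 21], [503, 179, 6, 8, 28], [521, 235, 6, 9, 44], [262, 240, 4, 6, 19], [560, 244, 7, 7, 30], [279, 249, 6, 8, 34], [571, 252, 10, 7, 35], [583, 258, 13, 8, 46], [562, 262, 12, 9, 48], [597, 265, 14, 9, 57], [528, 300, 4, 7, 21], [444, 308, 54, 32, 1012], [445, 337, 39, 27, 627], [328, 368, 58, 29, 734]]
sceneB [([297, 210, 27, 6], 98)]
wristB [([55, 140, 56, 61], 1677), ([107, 140, 33, 39], 638), ([142, 140, 13, 6], 30), ([250, 140, 25, 14], 106), ([278, 140, 52, 105], 1495), ([321, 140, 9, 27], 113), ([314, 164, 4, 10], 20), ([161, 200, 48, 27], 792), ([217, 216, 28, 5], 99), ([115, 223, 42, 33], 774), ([276, 241, 9, 62], 345), ([94, 288, 236, 38], 3295)]
```

```bash
python3 -c "
from station import *
s=get_state();print(s['t'],s['gripper_force'],s['width']);print(job_done())"
```

```text
19.375 58.076720992857815 0.00964879254890203
the job is handed in; nothing more can be done
None
```

I handed the job in at 19.4 s: the bowl is still held raised and about level under the chute with about 58 N of grip, the paddle is at roughly 0.41 rad by camera estimate, and the chute is empty. No stray nut showed on the table, but only about three of the six nuts in the bowl are in the cameras' view, so I could not count them all there, and the left-lane nuts caught on the hand until I shifted the bowl 12 mm left.

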